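Set and lock the pressure regulator of a carry air tank

TASK

Set up the air tank for the nailer: turn the regulator knob clockwise until the black gauge needle comes up to the red set hand, to within half a division and never a full division past it, then pull the knob up until it locks in its outermost position. If the lock teeth meet tip to tip, do not force them (they take 25 N): ease the knob round a little under a light pull until they drop in. Let go, keep off the gauge, and leave the other things on the bench where they lie.

Things in the scene. Friction and masses are not known exactly. Their poses are not given: they have to be found in the camera images.
- air_tank: Blue steel air tank, fixed, 110 mm across, lying along y on two feet; origin on the bench straight below the knob axis, x away from the gauge, y to the carry handle, z up. It reaches 110 mm to -y and 210 mm to +y; handle top 170 mm high. Within 100 mm of the axis only the knob stands above the collar rim (188 mm high)
- knob_base (a point): Centre of the rim of the fixed aluminium collar (67 mm across) in which the foot of the regulator knob sits, on the knob's vertical axis, 188 mm above the bench, on top of the tank
- knob_grip (a point): Point on the knob's vertical axis at the height to grip, 22 mm above the collar rim while the knob is down; rises and turns with the knob. The knob is a black ribbed cylinder 52 mm across with a white line on top; 33 mm of it stand above the collar while it is down, its top 11 mm above this point. Keep fingertips 2 mm or more above the collar
- knob_turn (a joint): Angle of the knob, rad, 0 to 4.71, growing clockwise seen from above, with a stop at each end. Turning takes 0.12 to 0.24 N m, more as it goes up; it stays where it is left. The gauge needle turns with it one to one. Down it turns freely; pulled out it is locked
- knob_lift (a joint): How far the knob is pulled up, m: 0 down, 0.010 fully out and locked (a green band on its foot then shows above the collar). A spring catch: about 8 N starts it, the pull fades to nothing at 4 mm, then the spring helps with 2 to 6 N and keeps it out. From 5.5 mm its seven lugs must enter slots of the lock ring; on a tooth it stops at 5.5 mm until turned a little
- lock_seat: Seat of the fixed toothed lock ring, hidden in the knob; origin on the axis, 11 mm below the collar rim. The ring has 14 slots, one every 26 degrees (0.449 rad); where they lie differs from case to case and cannot be seen nor read from this pose: feel for them. Play in a slot about 0.05 rad. The teeth take 25 N at most, pressed on or twisted against
- gauge: Round pressure gauge, 72 mm across, 17 mm thick, in front of the regulator, centre 86 mm from the knob axis and 150 mm above the bench; white dial towards the robot, tilted up 50 degrees. Origin: centre of its back; z out of the dial, x up the dial. Eight divisions of 34 degrees (0.589 rad) between long marks, from 0 at lower left clockwise to lower right
- set_hand (a joint): Angle of the red set hand on the gauge, rad, on the scale of the needle and the knob: 0 at the first mark at lower left, growing clockwise seen from in front, 0.589 a division. It does not move during the work; the needle is on it when knob_turn reads the same
- needle_tip (a point): Point of the black gauge needle, 26 mm from the dial's centre
- set_tip (a point): Point of the red set hand, 26 mm from the dial's centre; x points outward along the hand, y counter-clockwise (towards lower readings)
- tape_measure: Yellow tape measure, 76x94x34 mm, loose on the bench beside the coupler end of the tank; origin centre of its underside
- hex_key: Black hexagon key, 44x134x10 mm, loose on the bench in front of the handle end of the tank; origin centre of its underside
- pencil: Red flat carpenter pencil, 14x190x8 mm, loose on the bench behind the tank; origin centre of its underside

How it is judged:
By the outcome, as a careful person would: the job done as asked, in the order asked, and still so for the second after the job is handed in, with the robot touching nothing.
It also fails if it takes over 67 s, if anything falls off the work surface, if the arm or the gripper's body presses on something with over 40 N, if the wrist force passes 120 N, or if a joint passes its speed limit or range.

ROBOT

A 6-joint arm with a two-finger parallel gripper is mounted at the origin on a cart in front of the work surface, level with it; the furniture and walls round the work are solid. World frame = base frame: x ahead of the robot, y to its left, z up, the work surface at z = 0. Lengths are in m, angles in degrees, forces in N, time in s.
With the tool pointing down it reaches from about 0.35 to 0.875 m from the base axis. Payload 4.2 kg.
Tool frame: the origin (TCP) lies on the centre line of the jaws, within the pads' length; the fingertips stand 19 mm ahead of it and the grasp point (between the pads) is the TCP; z points along the fingers, y is the line along which they close (so a half turn about z gives the same grasp; the last joint's range is limited). The gripper opens to 87 mm and grips with 3 to 60 N. Pads are 19 mm wide; open, the fingers measure 117 mm over their backs; the gripper's body (75 mm by 190 mm) begins 51 mm behind the grasp point.
Start: joints at [-54.798, 22.042, 0.453, 0, -68.411, -14.817], TCP at [0.218, -0.586, 0.242] pointing down, gripper open.
Joint ranges: [-179.83, 179.83], [-69.29, 118.12], [-61.27, 80.66], [-181.25, 117.63], [-171.15, -9.14], [-177.46, 177.46]. Speed limits (degrees/s): [159.86, 159.86, 180, 180, 180, 180].

INTERFACE

Orientations are given as a 3x3 rotation matrix whose columns are the frame's x, y, z axes.
In Python, from station import sense, capture, finish_job, search_frame, masks_of gives the robot as it stands.
- The arm moves only by the tool drive_tool, never from a script. Its argument "rows" is a list of rows, each a list of 7 numbers: the opening in per cent of the stroke, from 0 (shut) to 100 (fully open), then the shift along the world's x, y, z in mm, then the turn, a rotation vector about the world's x, y, z in rad. In form: [[fingers, dx, dy, dz, wx, wy, wz], ...]. A call has 1 to 5 rows; each row shifts and turns the commanded pose from where the row before left it; what a row does not reach is not made up. A row lasts 1/12 s, in which the tool goes at most 41.7 mm and 7.16 degrees, less where a joint would pass 70% of its speed; a pose out of reach is approached as far as the arm can. A call is refused whole if a number of a shift passes 41.7 or a number of a turn 0.125, either way. A call with a gripper value outside its range is refused whole. The fingers move at their own pace and stop on an object; the grip force is fixed at half the most. Time passes only in rows, so rows that do not move let the fingers close. It gives the time, the measured TCP pose, the force, the opening and the grip force at its end, in the units of the state.
- sense(): the state, without advancing time (a new reading comes with each control period).
- capture(name): name is "scene" or "side" or "wrist"; returns a dict with "frame" (420x560x3 uint8, red, green, blue), "z_map" (420x560 float32, m along the optical axis (not along the pixel's ray), 0 where there is no reading), "fx", "fy", "cx", "cy" (pixels), "R" (3x3) and "t" (3): a world point X has camera coordinates R X + t; the wrist camera has in their place "T_tool_cam" (4x4, takes a point from camera to tool coordinates, whose origin is the TCP and whose axes are the flange's). Camera axes: x right, y down, z forward; pixel columns grow to the right and rows downward; lengths in m; the calibration is good to about 2 mm. A picture is of the moment at which its call begins: read the wrist's pose just before it.
- finish_job(): hands the job in; it is judged then, once.
Trained networks look in a picture, given as the dict that the camera call returned (one of the last four; its "shot" number tells which), for a name from the list of things; names that differ only in an ending like _2 or _b are one class to them, and where a whole thing is asked for, a point or a joint stands for the part that bears it (a point fixed in the world has none). Each returns a list of dicts, best first, with "p" (0 to 1); they miss things now and then, are a little off and sometimes report something else, mostly with a low value. They report only what shows in the picture. A call takes as long as a camera call.
- search_frame(label, picture): "xy" ([column, row] in pixels, amid what is visible of it).
- masks_of(label, picture): "region" (420x560 bool, what is visible of it) and "xy" ([column, row] in pixels, amid what is visible of it).
The state is a dict: "time_s": time; "joints": joint angles; "joint_velocities": joint speeds; "effort": joint torques, N m; "tcp_pos": TCP position; "ee_rot": TCP orientation; "wrist_force": force on the tool from outside, world axes, zero at the start; "moment": the same for the moment, N m; "gripper_width": opening from 0.0 (shut) to 1.0 (fully open); "gripper_force": force on a finger pad.
Only numpy, scipy, OpenCV 4.12 (cv2) and the standard library are available. Lean on these libraries where they do the work, as an engineer would, in place of code of your own. Each camera call takes 0.05 s, during which the arm holds its last target. There are 200 camera calls.

## Working session

There is one attempt and no reset: what is moved stays moved. The work goes in short steps, Python scripts to look and compute and a tool call to move; the robot and the scene stay as the last step left them, time stands still between calls to the robot, and variables do not carry over. Pictures are saved under pics/ and viewed, at most 10 in all, crops included, and the job is handed in when it is done.

Besides the shell and the picture viewer there is one more tool, called after ">>>" by a JSON object that holds its "op" and its "data", one argument or row to a line. drive_tool: Moves the arm, as the interface text tells. Its arguments: {"type":"object","properties":{"rows":{"type":"array"}},"required":["rows"]}

```bash
ls; mkdir -p pics
cat > h.py <<'E'
import numpy as np, cv2
from station import *
def world(c,uv,z=None):
    u,v=uv; 
    if z is None:
        w=c["z_map"][int(v)-2:int(v)+3,int(u)-2:int(u)+3]; z=np.median(w[w>0])
    p=np.array([(u-c["cx"])/c["fx"]*z,(v-c["cy"])/c["fy"]*z,z])
    return c["R"].T@(p-c["t"])
def proj(c,X):
    p=c["R"]@X+c["t"]; return np.array([p[0]/p[2]*c["fx"]+c["cx"],p[1]/p[2]*c["fy"]+c["cy"]])
def save(c,n,s=1): cv2.imwrite("pics/"+n,cv2.resize(c["frame"][:,:,::-1],None,fx=s,fy=s))
E
python3 - <<'E'
from h import *
np.set_printoptions(precision=4,suppress=True)
s=sense();print({k:s[k] for k in('time_s','tcp_pos','ee_rot','wrist_force','gripper_width')})
for n in("scene","side"):
    c=capture(n);save(c,n+"0.png",1.4)
    print(n,c["fx"],c["R"].tolist(),c["t"])
    for l in("knob_grip","knob_base","gauge","needle_tip","set_tip","air_tank","tape_measure","hex_key"):
        r=search_frame(l,c)[:1]
        for d in r:
            try: print(l,round(d["p"],2),np.array(d["xy"]),world(c,d["xy"]))
            except Exception as e: print(l,d,e)
E
```

```text
pics
{'time_s': 0.0, 'tcp_pos': array([ 0.2175, -0.5853,  0.2405]), 'ee_rot': array([[-0.9374, -0.3482, -0.0008],
       [-0.3482,  0.9374,  0.002 ],
       [ 0.0001,  0.0022, -1.    ]]), 'wrist_force': array([-0.8784, -0.18  , -0.2967]), 'gripper_width': 0.9968308313452693}
scene 483.4769130934982 [[0.5172931947297656, -0.8557946594391433, 0.004821987319944319], [-0.40006456248291955, -0.24679602268125322, -0.8826324654317133], [0.7565421974560463, 0.4546506615679285, -0.4700390190231252]] [-0.2755  0.3457  0.7417]
knob_grip 0.81 [311.7 198.5] [ 0.5291 -0.0945  0.207 ]
knob_base 0.64 [300. 239.] [ 0.4572 -0.1078  0.1504]
gauge 0.56 [303.7 236.8] [ 0.4615 -0.1137  0.1553]
needle_tip 0.46 [310.  191.9] [ 0.53   -0.0895  0.2205]
air_tank 0.62 [298.5 241.6] [ 0.4538 -0.1064  0.1457]
tape_measure 0.87 [387.3 276.4] [ 0.5949 -0.2553  0.03  ]
hex_key 0.81 [237.5 289.6] [ 0.4187  0.0231 -0.0024]
side 533.1682921230563 [[-0.8786616565102171, -0.4774448425047654, 0.00034021217096265544], [-0.32327545376454064, 0.5944126222433966, -0.7363196422146155], [0.3513497892016613, -0.6470858187932487, -0.6766337774192323]] [0.5054 0.2813 1.0945]
knob_grip 0.59 [310.  162.6] [ 0.5441 -0.0592  0.2192]
knob_base 0.67 [308.6 211.3] [ 0.518  -0.0066  0.127 ]
gauge 0.72 [353.  182.7] [ 0.4616 -0.1221  0.1477]
air_tank 0.6 [309.5 208. ] [ 0.5198 -0.0145  0.1298]
hex_key 0.67 [345.5 268.6] [0.4126 0.0043 0.0008]
```

Run:
```python
from h import *
np.set_printoptions(precision=4,suppress=True)
from scipy.optimize import least_squares
c=capture("scene"); 
cv2.imwrite("pics/z1.png",cv2.resize(c["frame"][150:300,220:400,::-1],None,fx=4.2,fy=4,interpolation=cv2.INTER_CUBIC)[:, :756])
for c in (c,capture("side")):
    H,W=c["z_map"].shape; v,u=np.mgrid[:H,:W]; z=c["z_map"]
    P=np.stack([(u-c["cx"])/c["fx"]*z,(v-c["cy"])/c["fy"]*z,z],-1)
    X=(P-c["t"])@c["R"]
    near=(z>0)&(np.hypot(X[...,0]-.54,X[...,1]+.07)<.07)
    top=near&(X[...,2]>.214)&(X[...,2]<.235)
    p=X[top]; print("top",len(p),np.median(p,0),p.min(0),p.max(0))
    (cx,cy),r=cv2.minEnclosingCircle(p[:,:2].astype(np.float32)); print(cx,cy,r)
    sd=near&(X[...,2]>.195)&(X[...,2]<.216); p=X[sd]
    f=least_squares(lambda q:np.hypot(p[:,0]-q[0],p[:,1]-q[1])-.026,[.54,-.07],loss="soft_l1",f_scale=.002); print("side",len(p),f.x,f.cost)
    # gauge plane points
```

```text
top 264 [ 0.5422 -0.0861  0.2217] [ 0.5228 -0.1074  0.2142] [ 0.5727 -0.0589  0.2239]
0.5471140146255493 -0.08398082107305527 0.026517387479543686
side 224 [ 0.5517 -0.0815] 0.00018494140464764226
top 290 [ 0.5471 -0.0745  0.2209] [ 0.5239 -0.1058  0.2141] [ 0.5739 -0.0521  0.2252]
0.5489503145217896 -0.07888076454401016 0.027147026732563972
side 172 [ 0.5501 -0.0815] 0.00015806457391532796
```

View pics/scene0.png

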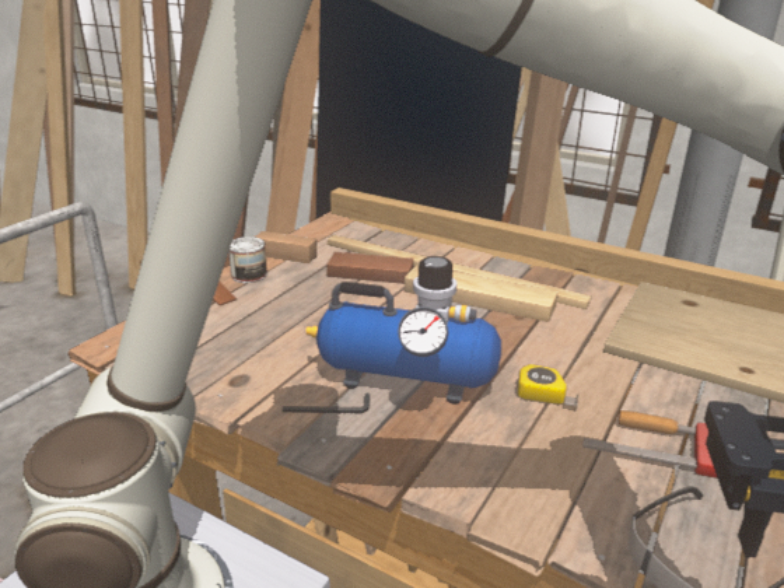

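View pics/z1.png

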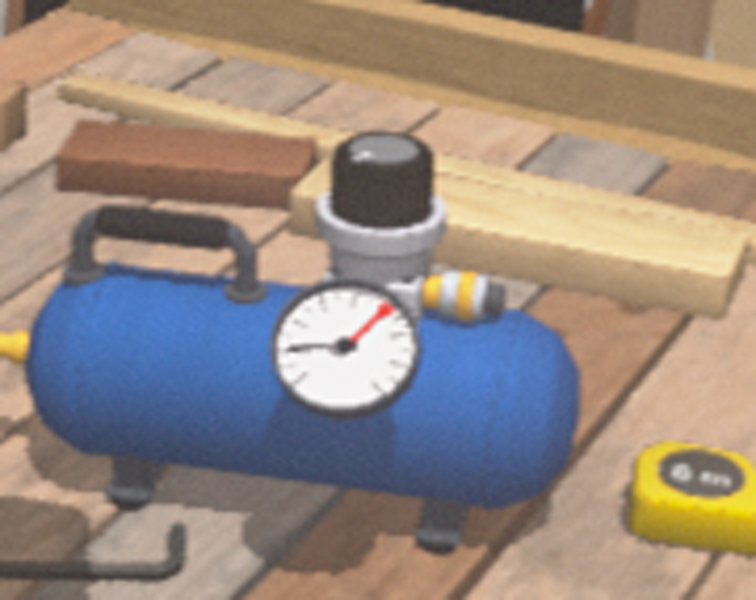

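The scene picture shows the tank, with the gauge at about zoom (345,346), the needle pointing left to (290,350) and the red hand pointing up-right to (390,310). The knob axis is near (0.549, -0.081). Next I'll compute the dial angles.

```bash
cat >> h.py <<'E'
AX=np.array([.549,-.081]); 
def gauge(c,yaw,ctr=None,dbg=False):
    "reads (needle,red) rad on scale 0..; dial frame from tank yaw; centre by white-dial fit"
    d=np.array([-np.cos(yaw),-np.sin(yaw)]); C=np.r_[AX+.086*d,.150]
    e=np.radians(50); n=np.r_[d*np.cos(e),np.sin(e)]; up=np.r_[-d*np.sin(e),np.cos(e)]; rt=np.cross(up,n)
    C=C+n*(.0 if ctr is not None else .0) if ctr is None else ctr
    g=np.linspace(-.045,.045,361); A,B=np.meshgrid(g,g)
    X=C+A[...,None]*rt-B[...,None]*up
    p=X@c["R"].T+c["t"]
    m=[(p[...,0]/p[...,2]*c["fx"]+c["cx"]).astype(np.float32),(p[...,1]/p[...,2]*c["fy"]+c["cy"]).astype(np.float32)]
    return cv2.remap(c["frame"],m[0],m[1],cv2.INTER_CUBIC)
E
python3 - <<'E'
from h import *
np.set_printoptions(precision=4,suppress=True)
out=[]
for n in("scene","side"):
    c=capture(n)
    r=masks_of("gauge",c); 
    if r:
        m=r[0]["region"]; v,u=np.nonzero(m); ok=c["z_map"][m]>0
        z=c["z_map"][m]; P=np.stack([(u-c["cx"])/c["fx"]*z,(v-c["cy"])/c["fy"]*z,z],-1)[ok]; X=(P-c["t"])@c["R"]
        md=np.median(X,0); X=X[np.linalg.norm(X-md,axis=1)<.045]; md=X.mean(0)
        nn=np.linalg.svd(X-md)[2][2]; nn*=np.sign(nn[2]); d=md[:2]-AX
        print(n,r[0]["p"],m.sum(),md,"n",nn,np.degrees(np.arcsin(nn[2])),"yaw n",np.degrees(np.arctan2(-nn[1],-nn[0])),"yaw d",np.degrees(np.arctan2(-d[1],-d[0])),np.linalg.norm(d))
    im=gauge(c,np.radians(20.)); out.append(im)
    t=masks_of("air_tank",c)
    if t:
        m=t[0]["region"];v,u=np.nonzero(m);z=c["z_map"][m];X=(np.stack([(u-c["cx"])/c["fx"]*z,(v-c["cy"])/c["fy"]*z,z],-1)[z>0]-c["t"])@c["R"]
        X=X[(X[:,2]>.04)&(X[:,2]<.125)]; b=cv2.minAreaRect(X[:,:2].astype(np.float32)); print("tank",b)
cv2.imwrite("pics/g1.png",np.hstack(out)[:,:,::-1])
E
```

```text
scene 0.62 987 [ 0.4626 -0.1102  0.1553] n [-0.6174 -0.1886  0.7637] 49.78975088526887 yaw n 16.988660126710222 yaw d 18.646667540922934 0.09120199480372747
tank ((0.519225001335144, -0.037684813141822815), (0.08438925445079803, 0.3215239644050598), 17.049362182617188)
side 0.83 541 [ 0.461  -0.1059  0.1558] n [-0.616  -0.1799  0.7669] 50.076807069835304 yaw n 16.277919174748558 yaw d 15.773420690203105 0.09146435814228683
tank ((0.5296403765678406, -0.018471643328666687), (0.1085890606045723, 0.2996440827846527), 16.983610153198242)
```

View pics/g1.png

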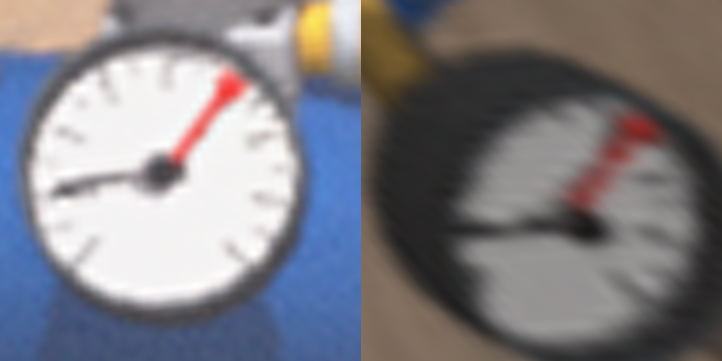

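Rectified scene dial: hub (163,172), red tip (236,83) at about +39°, needle (55,191) at about -100°. The needle therefore has about 140° (2.43 rad) clockwise to go. I'm moving above the knob and pre-turning the wrist.

>>> {"op": "drive_tool", "data": {
  "rows": [
    [100, 5, 8, 15, 0, 0, 0.12],
    [100, 15, 25, 15, 0, 0, 0.12],
    [100, 17, 26, 10, 0, 0, 0.12],
    [100, 17, 26, 10, 0, 0, 0.12],
    [100, 17, 26, 10, 0, 0, 0.12]
  ]
}}

```text
time_s: 1.72
tcp_pos: [0.2891, -0.4737, 0.3021]
ee_rot: [[-0.573, -0.82, 0.0], [-0.82, 0.573, -0.0], [0.0, -0.0, -1.0]]
wrist_force: [1.2, -0.6, -0.4]
gripper_width: 0.997
gripper_force: 0.0
```

>>> {"op": "drive_tool", "data": {
  "rows": [
    [100, 17, 26, 0, 0, 0, 0.12],
    [100, 17, 26, 0, 0, 0, 0.12],
    [100, 17, 26, 0, 0, 0, 0.12],
    [100, 17, 26, 0, 0, 0, 0.12],
    [100, 17, 26, 0, 0, 0, 0.12]
  ]
}}

```text
time_s: 2.13
tcp_pos: [0.3742, -0.3435, 0.3018]
ee_rot: [[-0.009, -1.0, 0.001], [-1.0, 0.009, -0.0], [0.0, -0.001, -1.0]]
wrist_force: [0.6, -0.3, 0.1]
gripper_width: 0.997
gripper_force: 0.0
```

>>> {"op": "drive_tool", "data": {
  "rows": [
    [100, 17, 26, 0, 0, 0, 0.12],
    [100, 17, 26, 0, 0, 0, 0.12],
    [100, 17, 26, 0, 0, 0, 0.12],
    [100, 17, 26, 0, 0, 0, 0.12],
    [100, 17, 26, 0, 0, 0, 0.12]
  ]
}}

```text
time_s: 2.55
tcp_pos: [0.4593, -0.2134, 0.3019]
ee_rot: [[0.557, -0.83, 0.001], [-0.83, -0.557, -0.0], [0.0, -0.0, -1.0]]
wrist_force: [0.5, 0.2, -0.5]
gripper_width: 0.998
gripper_force: 0.0
```

>>> {"op": "drive_tool", "data": {
  "rows": [
    [100, 17, 26, 0, 0, 0, 0.12],
    [100, 17, 26, 0, 0, 0, 0.12],
    [100, 17, 26, 0, 0, 0, 0.12],
    [100, 17, 26, 0, 0, 0, 0.12],
    [100, 6, 7, 0, 0, 0, 0.12]
  ]
}}

```text
time_s: 2.97
tcp_pos: [0.5346, -0.1008, 0.3014]
ee_rot: [[0.93, -0.368, 0.001], [-0.368, -0.93, 0.0], [0.001, -0.001, -1.0]]
wrist_force: [1.1, 0.1, 0.8]
gripper_width: 1.0
gripper_force: 0.0
```

Run:
```python
from h import *
np.set_printoptions(precision=4,suppress=True)
s=sense();print(s["time_s"],s["tcp_pos"],s["ee_rot"],s["joints"],s["wrist_force"],s["moment"])
c=capture("wrist");save(c,"w1.png",1.2)
T=c["T_tool_cam"];R=s["ee_rot"]@T[:3,:3];t=s["ee_rot"]@T[:3,3]+s["tcp_pos"]
c["R"]=R.T;c["t"]=-R.T@t; print("cam at",t)
H,W=c["z_map"].shape; v,u=np.mgrid[:H,:W]; z=c["z_map"]
X=(np.stack([(u-c["cx"])/c["fx"]*z,(v-c["cy"])/c["fy"]*z,z],-1)-c["t"])@c["R"]
p=X[(z>0)&(np.hypot(X[...,0]-.549,X[...,1]+.081)<.04)&(X[...,2]>.205)&(X[...,2]<.235)]
if len(p): print(len(p),np.median(p[:,2]),cv2.minEnclosingCircle(p[p[:,2]>.215][:,:2].astype(np.float32)))
```

```text
2.9667 [ 0.5346 -0.1008  0.3014] [[ 0.9299 -0.3677  0.0008]
 [-0.3677 -0.9299  0.0004]
 [ 0.0006 -0.0007 -1.    ]] [  6.3919  11.9275  -5.2296  -0.0202 -72.7941  62.0394] [1.0989 0.0759 0.8219] [-0.1568  0.1133 -0.0405]
cam at [ 0.6136 -0.132   0.444 ]
3925 0.2202791432713842 ((0.5500995516777039, -0.08135750889778137), 0.026198893785476685)
```

>>> {"op": "drive_tool", "data": {
  "rows": [
    [100, 10, 10, 0, 0, 0, 0.12],
    [100, 5, 9, -20, 0, 0, 0.12],
    [100, 0, 0, -20, 0, 0, 0.12],
    [100, 0, 0, 0, 0, 0, 0],
    [100, 0, 0, 0, 0, 0, 0]
  ]
}}

```text
time_s: 3.43
tcp_pos: [0.5471, -0.0853, 0.261]
ee_rot: [[1.0, -0.03, -0.002], [-0.03, -1.0, -0.001], [-0.002, 0.001, -1.0]]
wrist_force: [-0.3, 0.5, 0.5]
gripper_width: 1.003
gripper_force: 0.0
```

>>> {"op": "drive_tool", "data": {
  "rows": [
    [100, 3, 4, 0, 0, 0, 0],
    [100, 0, 0, -17, 0, 0, 0],
    [100, 0, 0, -17, 0, 0, 0],
    [100, 0, 0, -15, 0, 0, 0],
    [100, 0, 0, 0, 0, 0, 0]
  ]
}}

```text
time_s: 3.85
tcp_pos: [0.5497, -0.0809, 0.211]
ee_rot: [[1.0, -0.029, -0.003], [-0.029, -1.0, 0.0], [-0.003, -0.0, -1.0]]
wrist_force: [-0.4, 0.2, 0.1]
gripper_width: 1.0
gripper_force: 0.0
```

>>> {"op": "drive_tool", "data": {
  "rows": [
    [100, 0, 0, 0, 0, 0, 0],
    [30, 0, 0, 0, 0, 0, 0],
    [30, 0, 0, 0, 0, 0, 0],
    [30, 0, 0, 0, 0, 0, 0],
    [30, 0, 0, 0, 0, 0, 0]
  ]
}}

```text
time_s: 4.27
tcp_pos: [0.5511, -0.0808, 0.2135]
ee_rot: [[1.0, -0.026, 0.002], [-0.026, -1.0, 0.0], [0.002, -0.0, -1.0]]
wrist_force: [0.0, 1.2, 0.1]
gripper_width: 0.777
gripper_force: 0.0
```

>>> {"op": "drive_tool", "data": {
  "rows": [
    [0, 0, 0, 0, 0, 0, 0],
    [0, 0, 0, 0, 0, 0, 0],
    [0, 0, 0, 0, 0, 0, 0],
    [0, 0, 0, 0, 0, 0, 0],
    [0, 0, 0, 0, 0, 0, 0]
  ]
}}

```text
time_s: 4.68
tcp_pos: [0.5508, -0.0814, 0.2129]
ee_rot: [[1.0, -0.026, 0.0], [-0.026, -1.0, -0.001], [0.0, 0.001, -1.0]]
wrist_force: [-0.7, -3.3, 2.0]
gripper_width: 0.592
gripper_force: 30.0
```

>>> {"op": "drive_tool", "data": {
  "rows": [
    [0, 0, 0, 0, 0, 0, 0],
    [0, 0, 0, 0, 0, 0, 0]
  ]
}}

```text
time_s: 4.85
tcp_pos: [0.5508, -0.0814, 0.2129]
ee_rot: [[1.0, -0.026, 0.0], [-0.026, -1.0, -0.001], [0.0, 0.001, -1.0]]
wrist_force: [0.5, -4.8, 1.2]
gripper_width: 0.595
gripper_force: 30.0
```

Run:
```python
from h import *
np.set_printoptions(precision=4,suppress=True)
s=sense();print(s["time_s"],s["tcp_pos"],s["joints"],s["wrist_force"],s["moment"],s["gripper_width"],s["gripper_force"])
c=capture("scene");save(c,"s2.png",1.4)
C=np.array([.4625,-.109,.1555]);im=gauge(c,np.radians(17.),C)
c2=capture("side");im2=gauge(c2,np.radians(17.),C)
cv2.imwrite("pics/g2.png",np.hstack([im,im2])[:,:,::-1])
```

```text
4.85 [ 0.5508 -0.0814  0.2129] [  8.3048  16.7221 -11.8006   0.0587 -61.4764  80.1881] [ 0.5446 -4.7565  1.2324] [-1.3684  0.261   0.0155] 0.5954408034574192 29.995736153796315
```

View pics/g2.png

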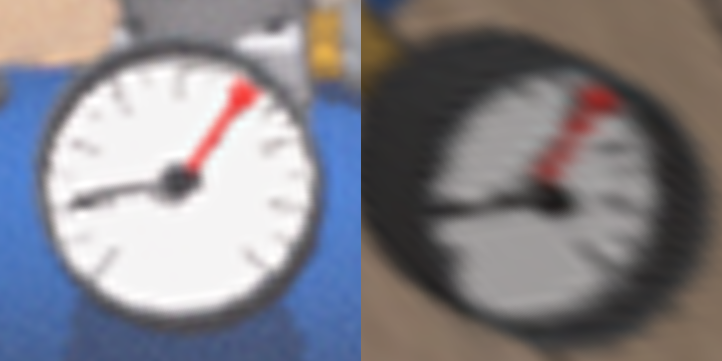

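The scene camera sees the dial clearly: hub (180,181), red tip (244,95), needle tip (75,204). The grip reads 52 mm, so it's on the knob. Turning clockwise now.

>>> {"op": "drive_tool", "data": {
  "rows": [
    [0, 0, 0, 0, 0, 0, -0.05],
    [0, 0, 0, 0, 0, 0, -0.1],
    [0, 0, 0, 0, 0, 0, -0.1],
    [0, 0, 0, 0, 0, 0, -0.1],
    [0, 0, 0, 0, 0, 0, -0.05]
  ]
}}

```text
time_s: 5.37
tcp_pos: [0.5506, -0.0817, 0.2129]
ee_rot: [[0.909, -0.416, -0.0], [-0.416, -0.909, -0.002], [0.0, 0.002, -1.0]]
wrist_force: [-0.7, -6.1, 2.4]
gripper_width: 0.591
gripper_force: 30.0
```

```bash
cat >> h.py <<'E'
def read():
    c=capture("scene"); im=gauge(c,np.radians(17.),np.array([.4625,-.109,.1555])).astype(float)
    v,u=np.mgrid[:361,:361]; r0,g,b=im[...,0],im[...,1],im[...,2]
    rest=None
    dark=(np.hypot(u-180,v-181)<30)&(im.max(-1)<110); hx,hy=u[dark].mean(),v[dark].mean()
    hx,hy=180.,181.
    r=np.hypot(u-hx,v-hy); th=np.arctan2(u-hx,hy-v); ann=(r>32)&(r<85)
    red=ann&(r0-g>60); drk=ann&(im.max(-1)<150)
    f=lambda m: np.angle(np.exp(1j*th[m]).mean())+np.radians(135)
    s=sense(); yaw=np.arctan2(s["ee_rot"][1][0],s["ee_rot"][0][0])
    print("t %.2f needle %.3f(%d) red %.3f(%d) diff %.3f yaw %.3f z %.4f"%(s["time_s"],f(drk),drk.sum(),f(red),red.sum(),f(red)-f(drk),yaw,s["tcp_pos"][2]),"F",np.round(s["wrist_force"],1),"M",np.round(s["moment"],2),"xy",np.round(s["tcp_pos"][:2],4),"j6",round(s["joints"][5],1))
    return im
E
python3 -c "
from h import *
read()"
```

```text
t 5.42 needle 0.959(116) red 2.989(749) diff 2.030 yaw -0.430 z 0.2129 F [-0.5 -6.3  3.6] M [-1.84  0.28  0.01] xy [ 0.5506 -0.0817] j6 57.0
```

>>> {"op": "drive_tool", "data": {
  "rows": [
    [0, 0, 0, 0, 0, 0, -0.1],
    [0, 0, 0, 0, 0, 0, -0.1],
    [0, 0, 0, 0, 0, 0, -0.1],
    [0, 0, 0, 0, 0, 0, -0.1],
    [0, 0, 0, 0, 0, 0, -0.1]
  ]
}}

```text
time_s: 5.83
tcp_pos: [0.5503, -0.082, 0.2128]
ee_rot: [[0.598, -0.802, -0.001], [-0.802, -0.598, -0.002], [0.001, 0.002, -1.0]]
wrist_force: [-0.7, -7.1, 3.0]
gripper_width: 0.59
gripper_force: 30.0
```

>>> {"op": "drive_tool", "data": {
  "rows": [
    [0, 0, 0, 0, 0, 0, -0.1],
    [0, 0, 0, 0, 0, 0, -0.1],
    [0, 0, 0, 0, 0, 0, -0.1],
    [0, 0, 0, 0, 0, 0, -0.1],
    [0, 0, 0, 0, 0, 0, -0.1]
  ]
}}

```text
time_s: 6.25
tcp_pos: [0.55, -0.0822, 0.2129]
ee_rot: [[0.14, -0.99, -0.002], [-0.99, -0.14, -0.002], [0.002, 0.002, -1.0]]
wrist_force: [-2.4, -7.0, 3.5]
gripper_width: 0.588
gripper_force: 30.0
```

>>> {"op": "drive_tool", "data": {
  "rows": [
    [0, 0, 0, 0, 0, 0, -0.1],
    [0, 0, 0, 0, 0, 0, -0.1],
    [0, 0, 0, 0, 0, 0, -0.1],
    [0, 0, 0, 0, 0, 0, -0.1],
    [0, 0, 0, 0, 0, 0, -0.1]
  ]
}}

```text
time_s: 6.67
tcp_pos: [0.5495, -0.0821, 0.2128]
ee_rot: [[-0.352, -0.936, -0.003], [-0.936, 0.352, -0.002], [0.003, 0.002, -1.0]]
wrist_force: [-3.3, -6.7, 4.1]
gripper_width: 0.591
gripper_force: 30.0
```

>>> {"op": "drive_tool", "data": {
  "rows": [
    [0, 0, 0, 0, 0, 0, -0.1],
    [0, 0, 0, 0, 0, 0, -0.1],
    [0, 0, 0, 0, 0, 0, 0]
  ]
}}

```text
time_s: 6.92
tcp_pos: [0.5493, -0.0821, 0.2129]
ee_rot: [[-0.53, -0.848, -0.003], [-0.848, 0.53, -0.002], [0.004, 0.002, -1.0]]
wrist_force: [-3.7, -6.7, 4.0]
gripper_width: 0.591
gripper_force: 30.0
```

```bash
python3 -c "
from h import *
read()"
```

```text
t 6.97 needle nan(0) red 2.951(941) diff nan yaw -2.127 z 0.2128 F [-4.1 -6.5  4.4] M [-2.01  0.98 -0.04] xy [ 0.5493 -0.0821] j6 -40.2h.py:31: RuntimeWarning: Mean of empty slice.
  f=lambda m: np.angle(np.exp(1j*th[m]).mean())+np.radians(135)
  ret = ret.dtype.type(ret / rcount)
```

```bash
python3 -c "
from h import *
im=read()
cv2.imwrite('pics/g3.png',im[:,:,::-1])" 2>/dev/null
```

```text
t 7.02 needle nan(0) red 2.950(938) diff nan yaw -2.126 z 0.2128 F [-3.6 -7.1  4.2] M [-2.04  0.97 -0.03] xy [ 0.5493 -0.0821] j6 -40.1
```

View pics/g3.png

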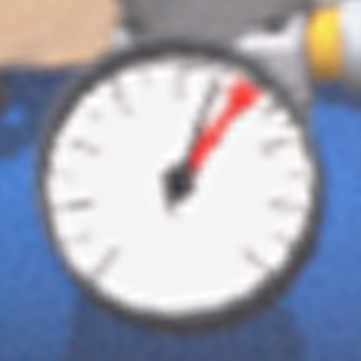

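The needle points to (214,83) and the red hand to (246,93), so about 0.32 rad remains.

>>> {"op": "drive_tool", "data": {
  "rows": [
    [0, 0, 0, 0, 0, 0, -0.1],
    [0, 0, 0, 0, 0, 0, -0.1],
    [0, 0, 0, 0, 0, 0, -0.08],
    [0, 0, 0, 0, 0, 0, -0.04],
    [0, 0, 0, 0, 0, 0, 0]
  ]
}}

```text
time_s: 7.43
tcp_pos: [0.5491, -0.0819, 0.2128]
ee_rot: [[-0.768, -0.64, -0.004], [-0.64, 0.768, -0.002], [0.004, 0.001, -1.0]]
wrist_force: [-4.3, -6.3, 4.6]
gripper_width: 0.589
gripper_force: 30.0
```

```bash
python3 -c "
from h import *
im=read()
cv2.imwrite('pics/g4.png',im[:,:,::-1])" 2>/dev/null
```

```text
t 7.48 needle 3.042(153) red 2.946(253) diff -0.096 yaw -2.446 z 0.2128 F [-3.8 -6.1  5.5] M [-1.86  1.14  0.04] xy [ 0.5491 -0.0819] j6 -58.5
```

View pics/g4.png

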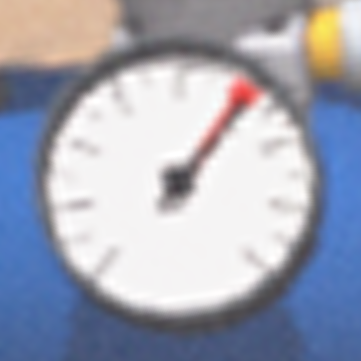

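The needle lies on the red hand. Now I'll lift gently.

>>> {"op": "drive_tool", "data": {
  "rows": [
    [0, 0, 0, 1, 0, 0, 0],
    [0, 0, 0, 1, 0, 0, 0],
    [0, 0, 0, 1, 0, 0, 0],
    [0, 0, 0, 1, 0, 0, 0],
    [0, 0, 0, 0, 0, 0, 0]
  ]
}}

```text
time_s: 7.9
tcp_pos: [0.549, -0.0819, 0.2142]
ee_rot: [[-0.768, -0.64, -0.005], [-0.64, 0.768, -0.001], [0.005, 0.002, -1.0]]
wrist_force: [-0.9, -8.0, -6.2]
gripper_width: 0.591
gripper_force: 30.0
```

>>> {"op": "drive_tool", "data": {
  "rows": [
    [0, 0, 0, 0.5, 0, 0, 0],
    [0, 0, 0, 0.5, 0, 0, 0],
    [0, 0, 0, 0, 0, 0, 0]
  ]
}}

```text
time_s: 8.15
tcp_pos: [0.5491, -0.0819, 0.2154]
ee_rot: [[-0.768, -0.64, -0.005], [-0.64, 0.768, -0.001], [0.005, 0.002, -1.0]]
wrist_force: [-0.4, -7.1, -5.6]
gripper_width: 0.588
gripper_force: 30.0
```

>>> {"op": "drive_tool", "data": {
  "rows": [
    [0, 0, 0, 0.5, 0, 0, 0],
    [0, 0, 0, 0, 0, 0, 0]
  ]
}}

```text
time_s: 8.32
tcp_pos: [0.549, -0.0819, 0.2161]
ee_rot: [[-0.768, -0.64, -0.005], [-0.64, 0.768, -0.002], [0.005, 0.002, -1.0]]
wrist_force: [-0.1, -7.9, -3.7]
gripper_width: 0.593
gripper_force: 30.0
```

>>> {"op": "drive_tool", "data": {
  "rows": [
    [0, 0, 0, 0.5, 0, 0, 0],
    [0, 0, 0, 0, 0, 0, 0]
  ]
}}

```text
time_s: 8.48
tcp_pos: [0.549, -0.0819, 0.2169]
ee_rot: [[-0.768, -0.64, -0.005], [-0.64, 0.768, -0.002], [0.005, 0.002, -1.0]]
wrist_force: [-1.9, -7.9, -1.1]
gripper_width: 0.59
gripper_force: 30.0
```

>>> {"op": "drive_tool", "data": {
  "rows": [
    [0, 0, 0, 0.5, 0, 0, 0],
    [0, 0, 0, 0, 0, 0, 0]
  ]
}}

```text
time_s: 8.65
tcp_pos: [0.5491, -0.0819, 0.2178]
ee_rot: [[-0.768, -0.64, -0.005], [-0.64, 0.768, -0.002], [0.005, 0.002, -1.0]]
wrist_force: [-1.8, -7.2, -1.1]
gripper_width: 0.592
gripper_force: 30.0
```

>>> {"op": "drive_tool", "data": {
  "rows": [
    [0, 0, 0, 0.5, 0, 0, 0],
    [0, 0, 0, 0, 0, 0, 0]
  ]
}}

```text
time_s: 8.82
tcp_pos: [0.5491, -0.0819, 0.2185]
ee_rot: [[-0.768, -0.641, -0.005], [-0.641, 0.768, -0.002], [0.005, 0.002, -1.0]]
wrist_force: [-1.5, -5.7, 0.2]
gripper_width: 0.589
gripper_force: 30.0
```

>>> {"op": "drive_tool", "data": {
  "rows": [
    [0, 0, 0, 0.5, 0, 0, 0],
    [0, 0, 0, 0, 0, 0, 0]
  ]
}}

```text
time_s: 8.98
tcp_pos: [0.5491, -0.0819, 0.2186]
ee_rot: [[-0.768, -0.64, -0.005], [-0.64, 0.768, -0.002], [0.005, 0.002, -1.0]]
wrist_force: [-1.8, -7.8, -2.1]
gripper_width: 0.591
gripper_force: 30.0
```

>>> {"op": "drive_tool", "data": {
  "rows": [
    [0, 0, 0, 0.5, 0, 0, 0],
    [0, 0, 0, 0, 0, 0, 0]
  ]
}}

```text
time_s: 9.15
tcp_pos: [0.5491, -0.0819, 0.2186]
ee_rot: [[-0.768, -0.64, -0.005], [-0.64, 0.768, -0.001], [0.005, 0.002, -1.0]]
wrist_force: [-0.7, -7.8, -4.0]
gripper_width: 0.587
gripper_force: 30.0
```

It stopped at 5.8 mm with a light pull, so it is tip to tip. I'll ease the knob round.

>>> {"op": "drive_tool", "data": {
  "rows": [
    [0, 0, 0, 0, 0, 0, -0.02],
    [0, 0, 0, 0, 0, 0, -0.02],
    [0, 0, 0, 0, 0, 0, -0.02],
    [0, 0, 0, 0, 0, 0, 0]
  ]
}}

```text
time_s: 9.48
tcp_pos: [0.5491, -0.0819, 0.2195]
ee_rot: [[-0.805, -0.593, -0.005], [-0.593, 0.805, -0.002], [0.005, 0.001, -1.0]]
wrist_force: [-1.8, -7.0, 0.8]
gripper_width: 0.59
gripper_force: 30.0
```

>>> {"op": "drive_tool", "data": {
  "rows": [
    [0, 0, 0, 0, 0, 0, -0.02],
    [0, 0, 0, 0, 0, 0, -0.02],
    [0, 0, 0, 0, 0, 0, 0]
  ]
}}

```text
time_s: 9.73
tcp_pos: [0.549, -0.0819, 0.22]
ee_rot: [[-0.828, -0.561, -0.005], [-0.561, 0.828, -0.002], [0.005, 0.001, -1.0]]
wrist_force: [-3.5, -6.2, 0.9]
gripper_width: 0.588
gripper_force: 30.0
```

It dropped in. I turned slightly further than needed, so I'll back off a little, check the moment, then lift.

```bash
python3 -c "
from h import *
im=read()" 2>/dev/null
```

```text
t 9.78 needle 3.153(202) red 2.982(700) diff -0.171 yaw -2.545 z 0.2200 F [-3.6 -5.7  1.4] M [-1.95  0.79  0.18] xy [ 0.549  -0.0819] j6 -64.2
```

>>> {"op": "drive_tool", "data": {
  "rows": [
    [0, 0, 0, 0.5, 0, 0, 0.02],
    [0, 0, 0, 0.5, 0, 0, 0],
    [0, 0, 0, 0, 0, 0, 0]
  ]
}}

```text
time_s: 10.03
tcp_pos: [0.5491, -0.0819, 0.2216]
ee_rot: [[-0.816, -0.578, -0.004], [-0.578, 0.816, -0.002], [0.004, 0.001, -1.0]]
wrist_force: [-3.9, -5.2, 3.4]
gripper_width: 0.592
gripper_force: 30.0
```

```bash
python3 -c "
from h import *
im=read()" 2>/dev/null
```

```text
t 10.08 needle 3.133(220) red 2.972(647) diff -0.161 yaw -2.526 z 0.2216 F [-4.  -6.   3.5] M [-1.73  1.15  0.04] xy [ 0.5491 -0.0818] j6 -63.0
```

>>> {"op": "drive_tool", "data": {
  "rows": [
    [0, 0, 0, 0.5, 0, 0, 0],
    [0, 0, 0, 0.5, 0, 0, 0],
    [0, 0, 0, 0, 0, 0, 0]
  ]
}}

```text
time_s: 10.33
tcp_pos: [0.5491, -0.0819, 0.2229]
ee_rot: [[-0.816, -0.578, -0.004], [-0.578, 0.816, -0.002], [0.004, 0.001, -1.0]]
wrist_force: [-4.0, -4.9, 4.5]
gripper_width: 0.591
gripper_force: 30.0
```

>>> {"op": "drive_tool", "data": {
  "rows": [
    [0, 0, 0, 0.5, 0, 0, 0],
    [0, 0, 0, 0.5, 0, 0, 0],
    [0, 0, 0, 0, 0, 0, 0]
  ]
}}

```text
time_s: 10.58
tcp_pos: [0.5491, -0.0818, 0.2229]
ee_rot: [[-0.816, -0.577, -0.004], [-0.577, 0.816, -0.002], [0.005, 0.001, -1.0]]
wrist_force: [-1.9, -6.7, 1.1]
gripper_width: 0.59
gripper_force: 30.0
```

```bash
python3 -c "
from h import *
im=read()" 2>/dev/null
```

```text
t 10.63 needle 3.131(242) red 2.971(642) diff -0.160 yaw -2.526 z 0.2229 F [-3.3 -6.2  0.1] M [-1.96  0.67  0.  ] xy [ 0.5491 -0.0818] j6 -63.0
```

At 10.1 mm it is hard against the outer stop. Releasing and going straight up.

>>> {"op": "drive_tool", "data": {
  "rows": [
    [0, 0, 0, 0.5, 0, 0, 0],
    [0, 0, 0, 0, 0, 0, 0],
    [100, 0, 0, 0, 0, 0, 0],
    [100, 0, 0, 0, 0, 0, 0],
    [100, 0, 0, 0, 0, 0, 0]
  ]
}}

```text
time_s: 11.05
tcp_pos: [0.5509, -0.0801, 0.2237]
ee_rot: [[-0.816, -0.578, 0.0], [-0.578, 0.816, 0.001], [-0.001, 0.001, -1.0]]
wrist_force: [-0.6, 0.5, -0.2]
gripper_width: 0.736
gripper_force: 0.0
```

>>> {"op": "drive_tool", "data": {
  "rows": [
    [100, 0, 0, 0, 0, 0, 0],
    [100, 0, 0, 0, 0, 0, 0],
    [100, 0, 0, 0, 0, 0, 0],
    [100, 0, 0, 0, 0, 0, 0],
    [100, 0, 0, 0, 0, 0, 0]
  ]
}}

```text
time_s: 11.47
tcp_pos: [0.5508, -0.0807, 0.2241]
ee_rot: [[-0.816, -0.578, 0.0], [-0.578, 0.816, 0.0], [-0.0, 0.0, -1.0]]
wrist_force: [-0.0, -0.1, 0.1]
gripper_width: 0.99
gripper_force: 0.0
```

>>> {"op": "drive_tool", "data": {
  "rows": [
    [100, 0, 0, 10, 0, 0, 0],
    [100, 0, 0, 20, 0, 0, 0],
    [100, 0, 0, 20, 0, 0, 0],
    [100, 0, 0, 20, 0, 0, 0],
    [100, 0, 0, 10, 0, 0, 0]
  ]
}}

```text
time_s: 11.88
tcp_pos: [0.5518, -0.081, 0.3077]
ee_rot: [[-0.816, -0.578, 0.005], [-0.578, 0.816, -0.0], [-0.004, -0.003, -1.0]]
wrist_force: [0.7, 0.2, -0.4]
gripper_width: 1.003
gripper_force: 0.0
```

>>> {"op": "drive_tool", "data": {
  "rows": [
    [100, 0, 0, 20, 0, 0, 0],
    [100, 0, 0, 20, 0, 0, 0],
    [100, 0, 0, 0, 0, 0, 0],
    [100, 0, 0, 0, 0, 0, 0]
  ]
}}

```text
time_s: 12.22
tcp_pos: [0.551, -0.0807, 0.3452]
ee_rot: [[-0.816, -0.578, 0.003], [-0.578, 0.816, 0.001], [-0.003, -0.001, -1.0]]
wrist_force: [-0.9, 0.3, 0.0]
gripper_width: 0.999
gripper_force: 0.0
```

```bash
python3 -c "
from h import *
im=read().astype(np.uint8)
c=capture('scene'); k=cv2.resize(c['frame'][160:250,260:350],(361,361),interpolation=cv2.INTER_CUBIC)
cv2.imwrite('pics/e.png',np.hstack([im,k])[:,:,::-1])" 2>/dev/null
```

```text
t 12.27 needle 3.129(289) red 2.969(649) diff -0.160 yaw -2.526 z 0.3438 F [-0.4  0.3 -0.7] M [0.02 0.07 0.01] xy [ 0.5505 -0.0807] j6 -63.1
```

View pics/e.png

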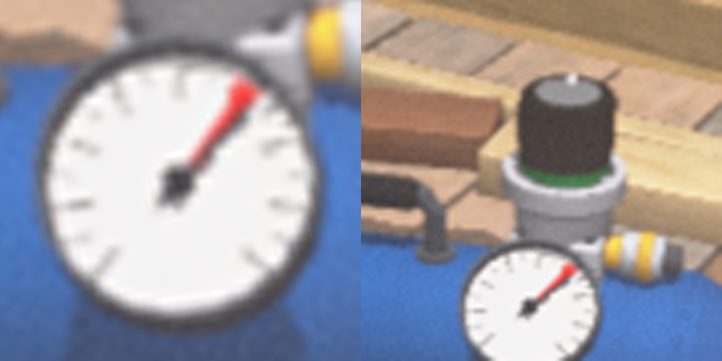

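The green band shows under the knob at about (565,178). The needle sits just past the red hand, well within half a division, and the gripper is clear.

```bash
python3 -c "
from station import *
print(finish_job())"
```

```text
the job is handed in; nothing more can be done
None
```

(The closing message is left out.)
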